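# Turn the sample carousel to the reader and start a reading

## Robot

A 6-joint arm with a two-finger parallel gripper is mounted at the origin on the work surface. World frame = base frame: x ahead of the robot, y to its left, z up, the work surface at z = 0. Lengths are in mm, angles in degrees, forces in N, time in s.
With the tool pointing down it reaches from about 350 to 850 mm from the base axis. Payload 8.1 kg.
Tool frame: the origin (TCP) lies midway between the tips of the shut fingers; the grasp point (between the pads) lies grip_depth behind it (grip_depth is the distance from the TCP to the grasp point, in mm); z points along the fingers, y is the line along which they close (so a half turn about z gives the same grasp; the last joint's range is limited). The gripper opens to 85 mm and grips with 20 to 120 N. Pads are 22 mm wide; open, the fingers measure 114 mm over their backs; the gripper's body (76 mm by 85 mm) begins 54 mm behind the grasp point. The pads swing forward as they close: fully open they stand 13 mm farther back than shut.
Start: joints at [-74.679, 7.471, 85.268, -0, 87.261, -4.893], TCP at [207.336, -563.042, 201.692] pointing down, gripper open.
Joint ranges: [-169.43, 169.43], [-51.17, 129.36], [1.28, 143.12], [-76.62, 256.62], [0, 156.53], [-152.29, 152.29]. Speed limits (degrees/s): [136.94, 136.94, 159.86, 180, 180, 180].

## Interface

Orientations are given as [roll, pitch, yaw] about the fixed x, y, z axes, in that order (R = Rz(yaw) Ry(pitch) Rx(roll)).
In Python, from bench import sense, snapshot, hand_in, grip_depth gives the robot as it stands. The module is installed in compiled form; this text tells all that it offers.
- The arm moves only by the tool apply_moves, never from a script. Its argument "series" is text: rows parted by semicolons, each of 5 numbers parted by spaces: the shift along the tool's x, y, z each as a share of 0.3 m, from -1 to 1, then the turn about the tool's z as a share of 2 rad, from -1 to 1, then the gripper's target within -1 to 1 (shut at 1, half-way at 0, fully open at -1). In form: tx ty tz twist gripper; .... A call has 1 to 5 rows; each row shifts and turns the commanded pose from where the row before left it, along the tool's axes as they then stand; what a row does not reach is not made up. A row lasts 1/12 s, in which the tool goes at most 41.7 mm and 7.16 degrees, less where a joint would pass 70% of its speed; a pose out of reach is approached as far as the arm can. A call with a number of a shift or a turn outside -1 to 1 is refused whole. A call with a gripper value outside its range is refused whole. The fingers move at their own pace and stop on an object; "squeeze" is the grip in N (left out, the last holds). Time passes only in rows, so rows that do not move let the fingers close. It gives the time, the measured TCP pose, the force, the opening and the grip force at its end, in the units of the state.
- sense(): the state, without advancing time (a new reading comes with each control period).
- snapshot(name): name is "side" or "top"; returns a dict with "frame" (384x512x3 uint8, blue, green, red), "depth" (384x512 float32, mm along the optical axis (not along the pixel's ray), 0 where there is no reading), "intrinsics" (3x3 intrinsics, pixels), "extrinsics" (4x4, takes a point from camera to world coordinates). Camera axes: x right, y down, z forward; pixel columns grow to the right and rows downward; lengths in mm; the calibration is good to about 2 mm. A picture is of the moment at which its call begins.
- hand_in(): hands the job in; it is judged then, once.
The state is a dict: "time": time; "joint_pos": joint angles; "qd": joint speeds; "joint_efforts": joint torques, N m; "tool_pos": TCP position; "tcp_rot": TCP orientation; "ft_force": force on the tool from outside, world axes, zero at the start; "wrist_torque": the same for the moment, N m; "finger_gap": finger opening in mm; "grip_force": force on a finger pad.
Only numpy, scipy, OpenCV 4.12 (cv2) and the standard library are available. Lean on these libraries where they do the work, as an engineer would, in place of code of your own. Each camera call takes 0.05 s, during which the arm holds its last target. There are 200 camera calls.

## Task

On the lab bench, push on an arm of the four-armed sample carousel with a fingertip to turn it until the tall vial stands squarely in front of the reader's window, either way round, then press the button on top of the reader once it is there and let it come up again. Leave the tall vial and the short jar sitting in their cups, without touching them, and do not disturb the bottle, tip box and tube rack round about. Finish clear of everything, with the tall vial still in front of the window.

Things in the scene. Friction and masses are not known exactly. Their poses are not given: they have to be found in the camera images.
- rotor: Turning part of the carousel: aluminium hub (radius 24 mm, top at 51 mm, steel pin to 57 mm) with four arms in a cross. Origin on the vertical pivot axis at bench height, z up. Own +x: along the arm with the tall vial, +y: arm with the short jar; the -x and -y arms end in empty cups. Turns either way without stops and stays where left (push of about 1.5 N at 60 mm from the axis).
- bare_arm_a (a point): Middle of the arm along the rotor's -x, 60 mm from the pivot axis, 36 mm above the bench. Each arm is a plain bar 14 mm wide, from 28 to 44 mm above the bench, free from radius 24 to 89 mm; there a round white open cup begins (41 mm across, centre at radius 110 mm, from 22 to 46 mm above the bench).
- bare_arm_b (a point): The same point on the arm along the rotor's -y, also with an empty cup.
- reader: Fixed base: grey plinth and white reader head. Origin on the pivot axis at bench height, z up; +x points from pivot to head. Head: 138 to 193 mm from the pivot, 76 mm wide, top 80 mm above the bench, dark window towards the pivot. Plinth up to 10 mm high: a 75 mm wide strip towards the head and a disc of radius 48 mm; pivot post radius 20 mm below the hub.
- window (a point): Middle of the reader's dark window (24 mm wide, 36 mm high), on the face of the head towards the pivot, 138 mm from the pivot and 52 mm above the bench.
- read_spot (a point): The point on the line from pivot to window, 110 mm from the pivot and 55 mm above the bench, where the middle of the tall vial belongs.
- read_button_top (a point): Centre of the top of the round grey push button (24 mm across) on top of the reader head, 163 mm from the pivot. Pressed straight down it goes 6 mm and needs about 4 N; it springs back up.
- read_button (a joint): How far the button is pressed: 0 up, 0.006 m fully down; it counts as pressed beyond 0.004.
- tall_vial_center (a point): Half-way up the tall vial, a loose amber glass vial 29 mm across and 61 mm high with shoulders and a narrow white cap (20 mm), standing in the cup on the rotor's +x arm; its top is 87 mm above the bench. The point is 30 mm above its foot, 56 mm above the bench.
- short_jar_center (a point): Half-way up the short jar, a loose amber jar 30 mm across and 33 mm high with a full-width white cap, standing in the cup on the rotor's +y arm, its top 59 mm above the bench. The point is 42 mm above the bench.
- reagent_bottle_center (a point): Half-way up a loose white plastic bottle, 42 mm across and 85 mm high, standing on the bench about 170 mm from the pivot, to the right of the reader as seen from the pivot. To be left alone.
- tip_box_center (a point): Middle of a loose pipette-tip box with a pink lid, 85 x 120 mm and 59 mm high, on the bench right of the carousel (-y). To be left alone.
- tube_rack_center (a point): Middle of a loose green tube rack, 75 x 170 mm and 44 mm high with its tubes, on the bench left of the carousel (+y). To be left alone.

How it is judged (in metres and radians):
On the way, in this order (a step that is already met when the one before it is completed fails the run):
1. the tall vial stands still in front of the window, its middle within 12 mm of the read spot (horizontal distance between tall_vial_center and read_spot below 0.012 m and angular speed of rotor below 0.1 rad/s), for 0.3 s.
2. the button is pressed with the vial in front of the window (horizontal distance between tall_vial_center and read_spot below 0.012 m and value of joint read_button above 0.004 m), for 0.05 s.
At the end, for the whole second after the job is handed in: The tall vial's middle is within 12 mm (horizontally) of the read spot in front of the window, the carousel is at rest, the button is up again, and both vial and jar stand upright (within 0.2 rad) in their cups (all of step 1 and value of joint read_button below 0.002 m and z of tall_vial_center in the frame of rotor below 0.062 m and z of short_jar_center in the frame of rotor below 0.048 m and angle between each of tall_vial_center, short_jar_center's own z axis and vertical below 0.2 rad); the robot touches nothing.
It fails at once if the button is pressed while the tall vial is not in front of the window (14 mm or more off) (value of joint read_button above 0.004 m and horizontal distance between tall_vial_center and read_spot above 0.014 m).
It fails at once if the robot pushes on the vial or the jar (over 0.5 N) (contact force between any of the fingers, the arm and tall_vial above 0.5 N or contact force between any of the fingers, the arm and short_jar above 0.5 N).
It fails at once if the vial or the jar is lifted more than 10 mm or tipped (not (z of tall_vial_center in the frame of rotor below 0.066 m) or not (z of short_jar_center in the frame of rotor below 0.052 m) or angle between any of tall_vial_center, short_jar_center's own z axis and vertical above 0.4 rad).
It fails at once if the bottle, tip box or tube rack is moved more than 15 mm (distance of any of reagent_bottle_center, tip_box_center, tube_rack_center from where it was at the start of the episode above 0.015 m).
It also fails if it takes over 54 s, if anything falls off the work surface, if the arm or the gripper's body presses on something with over 40 N, if the wrist force passes 120 N, or if a joint passes its speed limit or range.

## Working session

There is one attempt and no reset: what is moved stays moved. The work goes in short steps, Python scripts to look and compute and a tool call to move; the robot and the scene stay as the last step left them, time stands still between calls to the robot, and variables do not carry over. Pictures are saved under pics/ and viewed, at most 11 in all, crops included, and the job is handed in when it is done.

Besides the shell and the picture viewer there is one more tool, called in YAML: its name, and indented under it one key for each argument. apply_moves: Moves the arm, as the interface text tells. Its arguments: {"type":"object","properties":{"series":{"type":"string"},"squeeze":{"type":"number"}},"required":["series"]}

```bash
mkdir -p pics
python3 - <<'E'
from bench import *
import cv2,numpy as np
print(sense(),grip_depth)
for n in("top","side"):
    s=snapshot(n);cv2.imwrite(f"pics/{n}0.png",s["frame"]);np.savez(f"{n}0.npz",**s)
    print(s["intrinsics"],s["extrinsics"])
E
```

```text
{'time': 0.0, 'joint_pos': array([-7.46778968e+01,  7.51687594e+00,  8.53297338e+01, -7.73126188e-04,
        8.72636061e+01, -4.89408911e+00]), 'qd': array([ 0.00782072,  0.02453183, -0.02612624,  0.04205014,  0.03765414,
       -0.04864838]), 'joint_efforts': array([ 3.26122363e-04, -5.69402933e+01, -5.00547624e+01, -1.97298050e-04,
        1.45542371e-02, -2.73628348e-05]), 'tool_pos': array([ 207.17803199, -562.42973583,  200.62172864]), 'tcp_rot': array([-1.79890120e+02, -8.63360620e-03,  2.02162216e+01]), 'ft_force': array([ 0.30263636, -0.18414506,  0.15172044]), 'wrist_torque': array([-0.00574067, -0.0015344 ,  0.01029012]), 'grip_force': 0.0, 'finger_gap': 85.12082382670539} 18.700000000000003
[[405.58547322   0.         257.23792907]
 [  0.         405.58547322 188.14148882]
 [  0.           0.           1.        ]] [[ 1.33503234e-02 -9.97371747e-01  7.12135326e-02  4.89373575e+02]
 [-9.99868096e-01 -1.39746855e-02 -8.27643336e-03 -5.24923695e+00]
 [ 9.24986752e-03 -7.10936462e-02 -9.97426756e-01  1.35034687e+03]
 [ 0.00000000e+00  0.00000000e+00  0.00000000e+00  1.00000000e+00]]
[[453.81375376   0.         255.93996556]
 [  0.         453.81375376 197.2553222 ]
 [  0.           0.           1.        ]] [[-9.88280058e-01 -9.26092902e-02  1.21350926e-01  4.09539154e+02]
 [-1.51674983e-01  6.85505558e-01 -7.12093273e-01  8.48998511e+02]
 [-1.72402814e-02 -7.22153480e-01 -6.91517985e-01  9.25036055e+02]
 [ 0.00000000e+00  0.00000000e+00  0.00000000e+00  1.00000000e+00]]
```

View pics/top0.png

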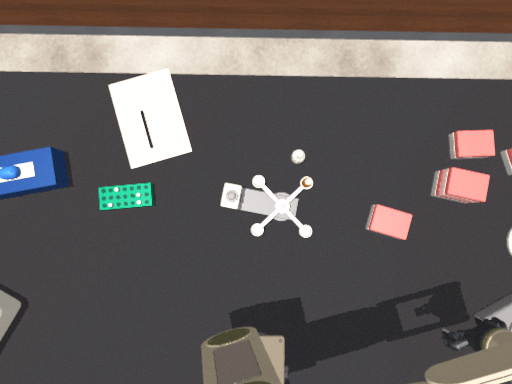

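View pics/side0.png

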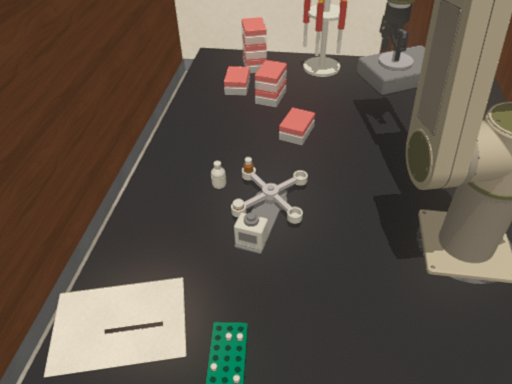

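The top view shows the hub at about (282,207), the reader button at (231,195), the vial at (307,183), the jar at (259,181) and the bottle at (298,157). The empty cups are at (257,230) and (305,231). The vial has to go roughly 125° counter-clockwise.

```bash
cat > h.py <<'E'
import numpy as np,cv2
from bench import *
def ray(s,uv,z):
    K,E=s["intrinsics"],s["extrinsics"]
    d=E[:3,:3]@np.linalg.solve(K,[uv[0],uv[1],1]); o=E[:3,3]
    return (o+d*(z-o[2])/d[2])[:2]
def pix(s,p):
    E=s["extrinsics"];c=E[:3,:3].T@(np.array(p)-E[:3,3]);q=s["intrinsics"]@c;return q[:2]/q[2]
E
python3 - <<'E'
from h import *
s=np.load("top0.npz")
f=s["frame"]
print("pivot",ray(s,(282,207),57),"btn",ray(s,(231,195.5),85))
g=cv2.cvtColor(f,cv2.COLOR_BGR2GRAY)
m=cv2.morphologyEx(((g>150)*255).astype(np.uint8),cv2.MORPH_OPEN,np.ones((7,7)))
n,l,st,c=cv2.connectedComponentsWithStats(m)
for i in range(1,n):
    if st[i,4]<900 and 215<c[i][0]<325 and 140<c[i][1]<250: print(st[i],c[i],ray(s,c[i],46))
cv2.imwrite("pics/crop0.png",cv2.resize(f[140:250,200:330],None,fx=6,fy=6,interpolation=cv2.INTER_CUBIC)[:600])
E
```

```text
pivot [522.54727791 -95.7306052 ] btn [555.53912945  65.85246938]
[292 150  12  13 141] [297.60283688 155.95744681] [ 689.04840948 -145.67581819]
[253 175  12  13 143] [258.53846154 181.18181818] [605.08209557 -19.96997954]
[221 183  20  26 426] [230.33098592 195.47652582] [557.62429791  70.19686503]
[251 223  13  13 150] [257.16 228.84] [451.88759764 -17.56686876]
[299 225  13  12 143] [304.88111888 230.39160839] [ 448.94010436 -170.52266456]
```

View pics/crop0.png

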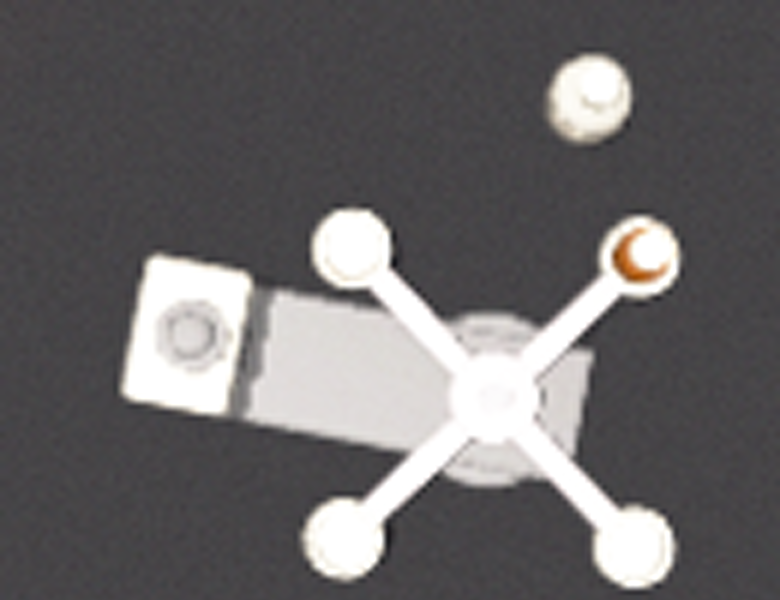

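apply_moves:
  series: "0.093 -0.08 0 0 1;0.093 -0.08 0 0 1;0.093 -0.08 0 0 1;0.093 -0.08 0 0 1;0.093 -0.08 0 0 1"

```text
time: 0.52
tool_pos: [297.0, -400.4, 201.1]
tcp_rot: [-179.9, 0.0, 20.2]
ft_force: [1.5, -0.8, 0.8]
finger_gap: 25.1
grip_force: 0.0
```

apply_moves:
  series: "0.093 -0.08 0 0 1;0.093 -0.08 0 0 1;0.093 -0.08 0 0 1;0.093 -0.08 0 0 1;0.093 -0.08 0 0 1"

```text
time: 0.93
tool_pos: [386.5, -239.6, 201.4]
tcp_rot: [-180.0, 0.0, 20.2]
ft_force: [1.0, -0.2, -0.5]
finger_gap: 0.1
grip_force: 0.0
```

apply_moves:
  series: "0.093 -0.08 0 0 1;0.093 -0.08 0 0 1;0.093 -0.08 0 0 1;0.093 -0.08 0 0 1;0 0 0 -0.052 1"

```text
time: 1.35
tool_pos: [459.7, -107.2, 201.3]
tcp_rot: [-179.9, -0.1, 26.1]
ft_force: [1.1, -0.1, 0.3]
finger_gap: -0.4
grip_force: 0.0
```

apply_moves:
  series: "0 0 0 -0.052 1;0 0 0 -0.052 1;0 0 0 -0.052 1;0 0 0.1 0 1;0 0 0.1 0 1"

```text
time: 1.77
tool_pos: [459.4, -113.3, 142.8]
tcp_rot: [179.8, -0.1, 44.1]
ft_force: [-0.1, -0.2, -1.1]
finger_gap: 0.3
grip_force: 0.0
```

apply_moves:
  series: "0 0 0.09 0 1;0 0 0.09 0 1;0 0 0.09 0 1;0 0 0.087 0 1;0 0 0 0 1"

```text
time: 2.18
tool_pos: [453.0, -111.1, 28.7]
tcp_rot: [-179.5, 0.2, 44.0]
ft_force: [-1.1, 0.8, -1.1]
finger_gap: 0.2
grip_force: 0.0
```

Run:
```python
from h import *
print(sense()["tool_pos"],sense()["ft_force"])
f=[cv2.resize(snapshot(n)["frame"][y:y+110,x:x+130],None,fx=3,fy=4) for n,x,y in(("side",200,145),("top",200,140))]
cv2.imwrite("pics/a.png",np.hstack(f))
```

```text
[ 452.9736149  -111.05421719   28.70620272] [-1.11414109  0.75580455 -1.1192944 ]
```

View pics/a.png

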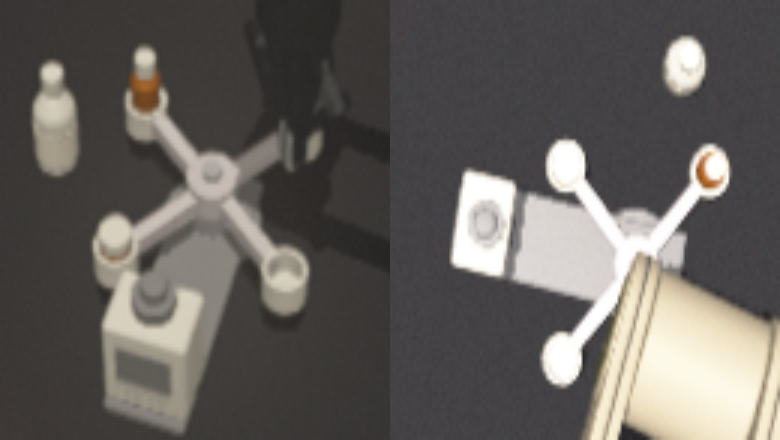

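The finger stands beside the -y arm, clear of it (side crop, about (300,140)). Next I advance into contact and start the arc.

apply_moves:
  series: "0.005 0.03 -0.013 0 1;0.005 0.03 0 0 1;-0.0055 0.0177 0 -0.0436 1;-0.0055 0.0177 0 -0.0436 1;-0.0055 0.0177 0 -0.0436 1"

```text
time: 2.7
tool_pos: [483.3, -138.9, 40.8]
tcp_rot: [179.8, -0.0, 59.3]
ft_force: [0.4, -0.1, -0.3]
finger_gap: -0.1
grip_force: 0.0
```

apply_moves:
  series: "-0.0055 0.0177 0 -0.0436 1;-0.0055 0.0177 0 -0.0436 1;-0.0055 0.0177 0 -0.0436 1;-0.0055 0.0177 0 -0.0436 1;-0.0055 0.0177 0 -0.0436 1"

```text
time: 3.12
tool_pos: [504.9, -156.0, 40.8]
tcp_rot: [179.8, 0.1, 84.3]
ft_force: [-0.1, 0.3, 0.3]
finger_gap: -0.1
grip_force: 0.0
```

Run:
```python
from h import *
t=sense();print(t["tool_pos"],t["ft_force"],t["tcp_rot"])
P=np.array([525.5,-95.6]);a=np.radians(t["tcp_rot"][2]+180);r=t["tool_pos"][:2]-P
print("rad,tan",r@[np.cos(a),np.sin(a)],r@[-np.sin(a),np.cos(a)])
f=[cv2.resize(snapshot(n)["frame"][y:y+110,x:x+130],None,fx=3,fy=4) for n,x,y in(("side",200,145),("top",200,140))]
cv2.imwrite("pics/b.png",np.hstack(f))
```

```text
[ 504.93651202 -156.03134895   40.78571831] [-0.06009303  0.27664588  0.30625464] [1.79808004e+02 6.23879001e-02 8.42512126e+01]
rad,tan 62.18720083263402 -14.406839566758054
```

View pics/b.png

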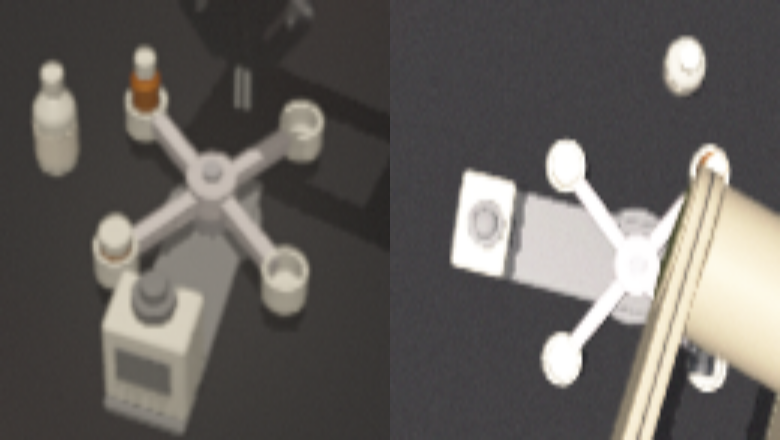

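Run:
```python
from h import *
s=np.load("side0.npz")
for p in [(504.9,-156,40.8),(504.9,-156,60),(525.5,-95.6,57),(449,-170.5,46)]: print(p,pix(s,p),(pix(s,p)-[200,145])*[3,4])
print(sense()["tool_pos"],sense()["ft_force"])
```

```text
(504.9, -156, 40.8) [280.83410588 177.1834907 ] [242.50231763 128.7339628 ]
(504.9, -156, 60) [280.9701425  172.23500844] [242.91042751 108.94003375]
(525.5, -95.6, 57) [271.32666569 186.17906106] [213.97999706 164.71624425]
(449, -170.5, 46) [300.27897794 174.29491771] [300.83693382 117.17967084]
[ 505.19301164 -156.07483097   40.72812225] [ 0.14524691  0.00509499 -0.25728528]
```

Run:
```python
from h import *
s=snapshot("side");K,E=s["intrinsics"],s["extrinsics"]
for v in range(158,182,2):
  for u in (276,279,281,283,286):
    d=s["depth"][v,u]; p=E[:3,:3]@(np.linalg.solve(K,[u,v,1])*d)+E[:3,3]; print(v,u,p.round(),s["frame"][v,u],end=" | ")
  print()
cv2.imwrite("pics/c.png",cv2.resize(cv2.convertScaleAbs(s["frame"][130:200,240:330],alpha=2.5),None,fx=8,fy=8))
```

```text
158 276 [ 519. -145.  121.] [44 47 49] | 158 279 [ 511. -146.  121.] [42 45 47] | 158 281 [ 504. -141.  126.] [48 49 52] | 158 283 [ 499. -145.  123.] [44 45 47] | 158 286 [ 491. -143.  125.] [44 47 49] | 
160 276 [ 518. -140.  118.] [44 47 49] | 160 279 [ 510. -141.  118.] [45 48 51] | 160 281 [ 505. -147.  113.] [43 45 47] | 160 283 [ 499. -143.  117.] [43 45 47] | 160 286 [ 491. -147.  114.] [44 45 49] | 
162 276 [ 519. -146.  105.] [44 47 49] | 162 279 [ 510. -143.  108.] [ 93 100 102] | 162 281 [ 504. -143.  110.] [73 79 82] | 162 283 [ 498. -140.  112.] [52 56 58] | 162 286 [ 501. -276.    2.] [45 45 49] | 
164 276 [ 519. -149.   95.] [44 46 48] | 164 279 [ 510. -140.  103.] [ 92  98 102] | 164 281 [ 504. -141.  104.] [ 91  98 101] | 164 283 [ 499. -145.  101.] [72 77 80] | 164 286 [ 500. -268.    0.] [42 44 47] | 
166 276 [ 519. -148.   89.] [43 43 47] | 166 279 [ 510. -143.   94.] [ 92  98 102] | 166 281 [ 504. -144.   94.] [ 93 100 104] | 166 283 [ 499. -145.   93.] [64 68 72] | 166 286 [ 499. -261.   -3.] [42 44 48] | 
168 276 [ 519. -149.   81.] [43 45 49] | 168 279 [ 510.
[... 697 characters left out ...]
 174 283 [ 504. -219.   -1.] [43 45 48] | 174 286 [ 495. -221.   -1.] [44 46 49] | 
176 276 [ 525. -208.   -2.] [44 47 51] | 176 279 [ 516. -207.    0.] [43 47 49] | 176 281 [ 510. -210.   -2.] [44 47 51] | 176 283 [ 503. -210.   -1.] [42 46 49] | 176 286 [ 494. -213.   -2.] [43 45 48] | 
178 276 [ 524. -199.   -2.] [43 46 49] | 178 279 [ 515. -202.   -4.] [44 47 51] | 178 281 [ 509. -201.   -2.] [44 46 50] | 178 283 [ 502. -199.    1.] [44 47 50] | 178 286 [ 493. -202.   -2.] [45 46 50] | 
180 276 [ 523. -192.   -4.] [45 48 52] | 180 279 [ 514. -192.   -3.] [45 48 51] | 180 281 [ 508. -193.   -3.] [44 47 50] | 180 283 [ 501. -189.    1.] [42 46 49] | 180 286 [ 493. -197.   -5.] [74 78 84] |
```

View pics/c.png

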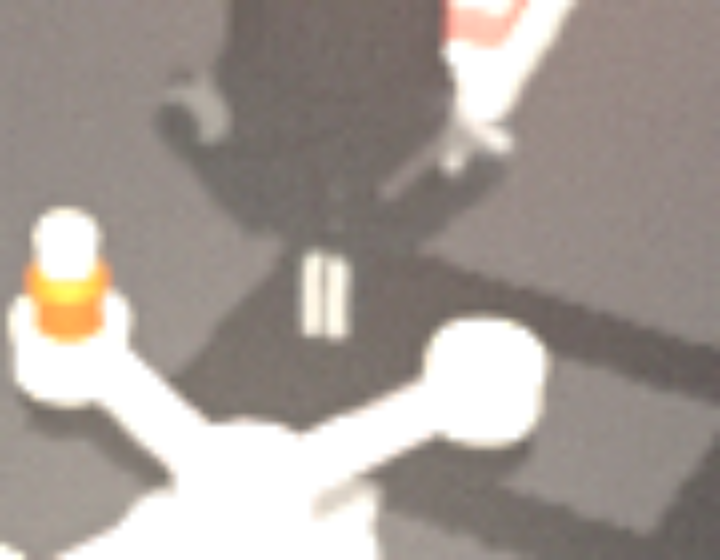

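Run:
```python
from h import *
t=sense();print(t["time"],t["joint_pos"],t["tool_pos"],t["ft_force"])
s=np.load("side0.npz");K,E=s["intrinsics"],s["extrinsics"]
print(pix(s,(207.3,-563,201.7)),pix(s,(207.3,-563,230)),pix(s,(453,-111,28.7)),pix(s,(453,-111,58)))
for v in range(40,72,3):
  for u in range(380,412,5):
    d=s["depth"][v,u]; p=E[:3,:3]@(np.linalg.solve(K,[u,v,1])*d)+E[:3,3]; print(p.round().astype(int),end=" ")
  print()
```

```text
3.2667 [-2.27157453e+01  4.28314615e+00  1.06218344e+02  1.74167836e-04
  6.93369541e+01 -1.65941487e+01] [ 504.46695774 -155.67934563   40.2540328 ] [-0.14493029 -0.17197059  0.36075267]
[386.61935891  66.47185708] [388.21763089  58.37504852] [296.89590348 192.11733977] [297.36203454 184.58397347]
[   50 -2200  -447] [ 222 -610  269] [   54 -1705  -221] [ 204 -521  311] [ 195 -487  327] [ 179 -497  323] [  -44 -1647  -190] 
[ 237 -601  263] [ 221 -606  261] [   55 -1677  -226] [ 204 -513  305] [ 193 -488  317] [ 177 -496  314] [  -52 -1666  -216] 
[ 235 -601  253] [ 219 -606  251] [   56 -1647  -230] [ 202 -513  296] [ 186 -519  293] [ 175 -496  305] [  -52 -1651  -226] 
[   54 -2079  -454] [   56 -1827  -333] [   52 -1651  -249] [ 201 -505  290] [ 189 -489  298] [ 173 -497  295] [  69 -982   69] 
[   55 -2045  -459] [ 169 -952   65] [ 154 -921   81] [ 198 -512  277] [ 183 -513  277] [  92 -948   72] [  72 -952   71] 
[ 194 -891   81] [ 176 -884   85] [ 156 -892   83] [ 198 -502  272] [ 117 -897   82] [  98 -899   82] [  72 -933   67] 
[ 195 -871   78] [ 176 -868   81] [ 157 -868   82] [ 194 -514  257] [ 119 -871   82] [  99 -875   82] [  80 -877   82] 
[410 849 925] [ 178 -840   82] [ 159 -839   84] [ 193 -510  249] [ 121 -846   83] [ 100 -858   78] [  83 -850   83] 
[ 195 -835   71] [ 179 -816   82] [ 159 -823   79] [ 142 -817   84] [ 122 -824   81] [ 104 -823   83] [  86 -821   85] 
[ 194 -826   63] [ 179 -802   77] [ 160 -806   76] [ 143 -796   82] [ 124 -799   82] [ 105 -802   82] [  83 -825   71] 
[ 196 -793   68] [ 177 -800   65] [ 158 -801   66] [ 141 -790   73] [ 122 -795   72] [ 102 -807   67] [  84 -807   68]
```

The depth image shows the fingertips about 30 mm above the reported TCP, at z≈71 instead of 41. The finger therefore passed over the arm without touching it. I'll back up along the arc and come down another 34 mm or so.

apply_moves:
  series: "0.007 -0.0172 0 0.0436 1;0.007 -0.0172 0 0.0436 1;0.007 -0.0172 0 0.0436 1;0.007 -0.0172 0 0.0436 1;0.007 -0.0172 0 0.0436 1"

```text
time: 3.68
tool_pos: [481.3, -137.8, 39.3]
tcp_rot: [179.9, -0.0, 58.6]
ft_force: [-0.0, 0.1, 0.4]
finger_gap: 0.0
grip_force: 0.0
```

apply_moves:
  series: "0.007 -0.0172 0 0.0436 1;0.007 -0.0172 0 0.0436 1;0.007 -0.0172 0 0.0436 1;0 -0.045 0 0 1;0 -0.045 0 0 1"

```text
time: 4.1
tool_pos: [453.9, -104.2, 39.4]
tcp_rot: [179.9, -0.0, 43.8]
ft_force: [0.3, -0.4, 0.5]
finger_gap: -0.1
grip_force: 0.0
```

apply_moves:
  series: "0 0 0 0 1;0 0 0.04 0 1;0 0 0.04 0 1;0 0 0.03 0 1;0 0 0 0 1"

```text
time: 4.52
tool_pos: [452.5, -104.0, 4.0]
tcp_rot: [-179.9, 0.1, 44.0]
ft_force: [-1.6, 0.3, -0.2]
finger_gap: -0.0
grip_force: 0.0
```

```bash
cat >> h.py <<'E'
P=np.array([525.5,-95.6])
def st():
    t=sense();a=np.radians(t["tcp_rot"][2]+180);r=t["tool_pos"][:2]-P
    print(t["time"],t["tool_pos"].round(1),t["ft_force"].round(1),"yaw",t["tcp_rot"][2].round(1),"rad,tan",r@[np.cos(a),np.sin(a)],r@[-np.sin(a),np.cos(a)])
def pair(name):
    f=[cv2.resize(snapshot(n)["frame"][y:y+110,x:x+130],None,fx=3,fy=4) for n,x,y in(("side",200,145),("top",200,140))]
    cv2.imwrite(name,cv2.convertScaleAbs(np.hstack(f),alpha=1.5))
E
python3 - <<'E'
from h import *
st();pair("pics/d.png")
E
```

```text
4.5167 [ 452.5 -104.     4. ] [-1.6  0.3 -0.2] yaw 44.0 rad,tan 58.41654900140679 -44.64701728493974
```

View pics/d.png

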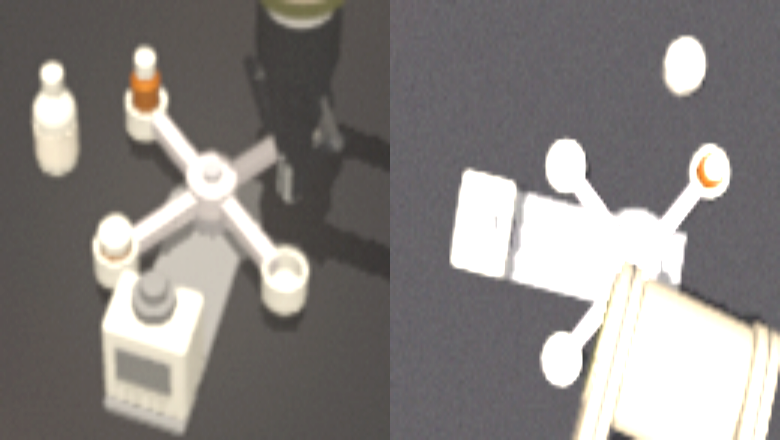

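The finger is now down at arm height beside the -y arm (side crop, about (290,195)). I'll push from here.

apply_moves:
  series: "0 0.025 0 0 1;0 0.025 0 0 1;0 0.025 0 0 1;0 0.025 0 0 1;-0.0033 0.0176 0 -0.0436 1"

```text
time: 5.03
tool_pos: [478.4, -131.2, 5.9]
tcp_rot: [180.0, -0.0, 48.9]
ft_force: [-2.3, 1.2, 2.1]
finger_gap: -0.2
grip_force: 1.5
```

apply_moves:
  series: "-0.0033 0.0176 0 -0.0436 1;-0.0033 0.0176 0 -0.0436 1;-0.0033 0.0176 0 -0.0436 1;-0.0033 0.0176 0 -0.0436 1;-0.0033 0.0176 0 -0.0436 1"

```text
time: 5.45
tool_pos: [498.0, -148.8, 5.8]
tcp_rot: [180.0, 0.0, 74.2]
ft_force: [-1.4, -0.3, 1.6]
finger_gap: -0.2
grip_force: 1.4
```

Run:
```python
from h import *
st();pair("pics/e.png")
```

```text
5.45 [ 498.  -148.8    5.8] [-1.4 -0.3  1.6] yaw 74.2 rad,tan 58.64174009360903 -12.038369358195874
```

View pics/e.png

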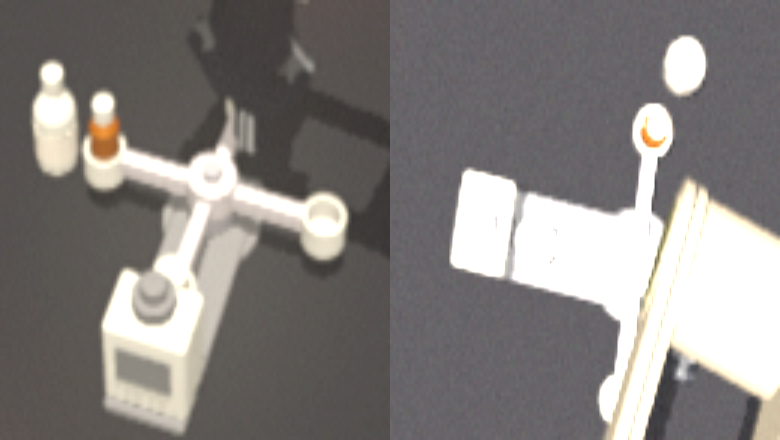

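The push works: the rotor is now at about -13° (vial cup in the top crop at about (653,132)). I'll push another 75°, then measure.

apply_moves:
  series: "-0.0033 0.0176 0 -0.0436 1;-0.0033 0.0176 0 -0.0436 1;-0.0033 0.0176 0 -0.0436 1;-0.0033 0.0176 0 -0.0436 1;-0.0033 0.0176 0 -0.0436 1"

```text
time: 5.97
tool_pos: [522.8, -156.2, 5.4]
tcp_rot: [-180.0, 0.0, 99.0]
ft_force: [-2.3, -0.8, 0.2]
finger_gap: -0.2
grip_force: 1.2
```

apply_moves:
  series: "-0.0033 0.0176 0 -0.0436 1;-0.0033 0.0176 0 -0.0436 1;-0.0033 0.0176 0 -0.0436 1;-0.0033 0.0176 0 -0.0436 1;-0.0033 0.0176 0 -0.0436 1"

```text
time: 6.38
tool_pos: [549.4, -152.4, 5.5]
tcp_rot: [-180.0, 0.0, 124.0]
ft_force: [-1.4, -1.4, 1.2]
finger_gap: 0.4
grip_force: 1.1
```

apply_moves:
  series: "-0.0033 0.0176 0 -0.0436 1;-0.0033 0.0176 0 -0.0436 1;-0.0033 0.0176 0 -0.0436 1;-0.0033 0.0176 0 -0.0436 1;-0.0033 0.0176 0 -0.0436 1"

```text
time: 6.8
tool_pos: [571.8, -137.7, 5.5]
tcp_rot: [-180.0, 0.0, 149.0]
ft_force: [-0.9, -2.2, 0.4]
finger_gap: 0.2
grip_force: 1.0
```

Run:
```python
from h import *
st();pair("pics/f.png")
s=snapshot("top");np.savez("top1.npz",**s)
```

```text
6.8 [ 571.8 -137.7    5.5] [-0.9 -2.2  0.4] yaw 149.0 rad,tan 61.311249571548004 -12.216751994171513
```

View pics/f.png

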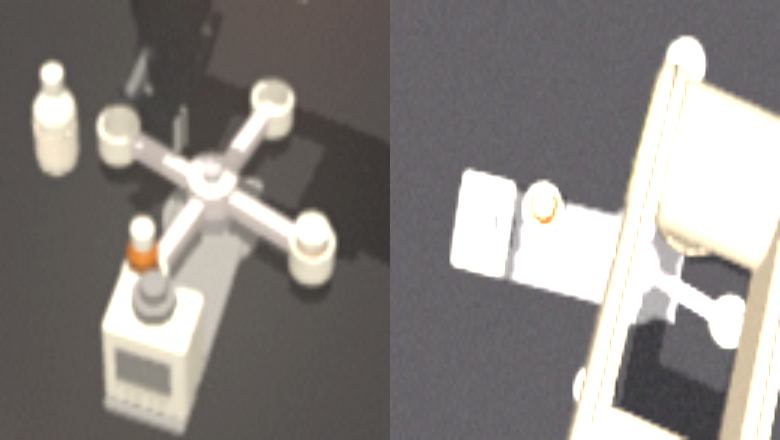

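Run:
```python
from h import *
t=np.load("top1.npz");s=np.load("side0.npz")
ang=lambda p,q:np.degrees(np.arctan2(*(p-q)[::-1]))
g=cv2.cvtColor(t["frame"],cv2.COLOR_BGR2GRAY)
piv=ray(t,(282.5,206.2),57);print(piv)
c=[(200+153/3,140+203/4),(200+340/3,140+322/4)]
a=ray(t,c[0],46);b=ray(t,c[1],46);print(a,b,"vial",ang(a,P),"-x",ang(b,P)+180, "line",ang(a,b))
sp=ray(s,(200+212/3,145+170/4),57)
for n,u,v,o in(("-x",273,93,180),("-y",119,123,90)):
    q=ray(s,(200+u/3,145+v/4),46);print(n,q,ang(q,sp)+o)
print("side piv",sp)
btn=ray(t,(231.7,195.3),86);print("reader",btn,ang(btn,P))
```

```text
[525.11791943 -97.30285876]
[573.79270372   3.91456577] [ 480.89436811 -197.52580783] vial 64.11350016847109 -x 66.36444595300893 line 65.24224740024064
-x [ 478.7522051  -194.41654925] 65.39139681959564
-y [ 625.29387585 -140.42028114] 62.86292559717396
side piv [526.6422445  -89.85711372]
reader [556.1416553  63.625169 ] 79.10703657592877
```

Rotor at about 65°, reader at about 79°, so 14° remain.

apply_moves:
  series: "-0.0031 0.0164 0 -0.0407 1;-0.0031 0.0164 0 -0.0407 1;-0.0025 0.0125 0 -0.031 1;-0.0008 0.004 0 -0.01 1;0 0 0 0 1"

```text
time: 7.37
tool_pos: [580.4, -125.1, 5.4]
tcp_rot: [-180.0, -0.0, 162.8]
ft_force: [-0.5, -0.9, 0.3]
finger_gap: 0.0
grip_force: 0.2
```

apply_moves:
  series: "0 -0.03 0 0 1;0 -0.05 0 0 1;0 -0.02 -0.05 0 1;0 0 -0.12 0 1;0 0 -0.12 0 1"

```text
time: 7.78
tool_pos: [569.2, -154.3, 91.2]
tcp_rot: [180.0, -0.3, 162.7]
ft_force: [1.9, -0.1, 0.8]
finger_gap: 0.0
grip_force: 0.0
```

apply_moves:
  series: "-0.12 0 -0.06 0 1;-0.12 0 0 0 1;-0.12 0 0 0 1;-0.1 0 0 0 1;0 0 0 0 1"

```text
time: 8.2
tool_pos: [706.2, -196.2, 107.6]
tcp_rot: [180.0, -0.1, 162.8]
ft_force: [-0.3, -0.6, -1.2]
finger_gap: -0.4
grip_force: 0.0
```

Run:
```python
from h import *
st();t=snapshot("top");np.savez("top2.npz",**t);s=snapshot("side");np.savez("side2.npz",**s)
cv2.imwrite("pics/g.png",np.hstack([cv2.resize(t["frame"][150:250,215:330],None,fx=3.4,fy=5),cv2.resize(s["frame"][150:250,220:325],None,fx=3.7,fy=5)]))
```

```text
8.2 [ 706.2 -196.2  107.6] [-0.3 -0.6 -1.2] yaw 162.8 rad,tan 202.38315911556467 -42.57457170872293
```

View pics/g.png

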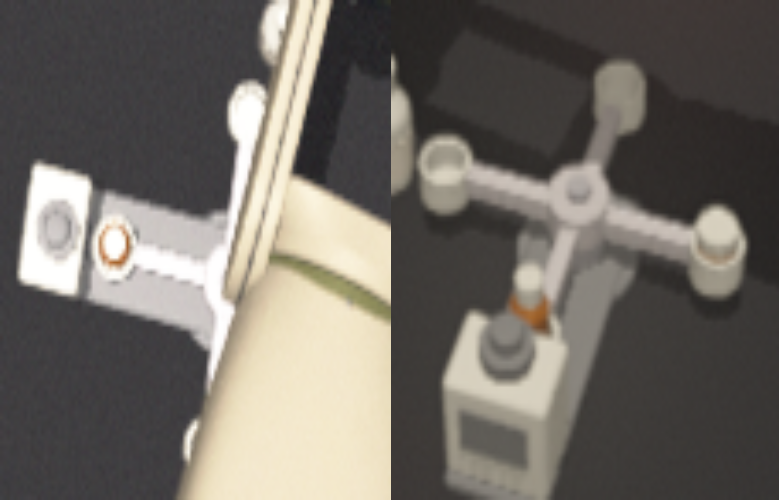

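Run:
```python
from h import *
t=np.load("top2.npz");s=np.load("side2.npz")
ang=lambda p,q:np.degrees(np.arctan2(*(p-q)[::-1]))
T=lambda u,v,z:ray(t,(215+u/3.4,150+v/5),z)
S=lambda u,v,z:ray(s,(220+u/3.7,150+v/5),z)
print("vial cup",T(114,247,46),ang(T(114,247,46),P),"-y",ang(T(247,112,46),P)+90,"cap",T(115,242,87),ang(T(115,242,87),P),"btn",T(57,230,86),ang(T(57,230,86),P))
# side
y,x,j,sp=S(446,155,46),S(620,77,46),S(716,225,59),S(579,190,57)
b=S(507,333,87);print("side",sp,y,x,j,"angles -y",ang(y,sp)+90,"-x",ang(x,sp)+180,"j",ang(j,sp)-90,"jy line",ang(j,y)-90,"btn",b,ang(b,sp))
# window / plinth front edges
print("head top edge dir",ang(S(566,345,80),S(478,315,80)),ang(S(525,390,80),S(445,378,80)))
```

```text
vial cup [545.79769964  11.45869909] 79.26447963333788 -y 80.57146561498502 cap [547.15478795  10.06346171] 78.41811145208776 btn [553.95851089  63.38449359] 79.85143353717064
side [ 232.10596948 -127.31596771] [ 331.25316031 -156.27927964] [ 193.40081472 -245.60597103] [ 133.29712243 -109.70405753] angles -y 73.7156291180481 -x 71.8816124189501 j 79.89360767409616 jy line 76.76021211046088 btn [290.97182808  21.90734046] 68.4716748916333
head top edge dir 167.42038831472883 179.05992540471755
```

Vial and button lines agree at about 79.3° and 79.5° (crop pixels (114,247) and (57,230)), and the finger is clear. Next I go to the button.

apply_moves:
  series: "0.092 0.085 0 0 1;0.092 0.085 0 0 1;0.092 0.085 0 0 1;0.092 0.085 0 0 1;0.092 0.085 0 0 1"

```text
time: 8.72
tool_pos: [606.8, -30.9, 111.0]
tcp_rot: [180.0, 0.0, 162.9]
ft_force: [1.2, -0.2, 0.9]
finger_gap: -0.2
grip_force: 0.0
```

apply_moves:
  series: "0.092 0.085 0 0 1;0.092 0.085 0 0 1;0.092 0.085 0 0 1;0 0 0.04 0 1;0 0 0 0 1"

```text
time: 9.13
tool_pos: [549.5, 66.9, 97.4]
tcp_rot: [-180.0, -0.1, 163.1]
ft_force: [-0.2, 0.2, -0.8]
finger_gap: 0.3
grip_force: 0.0
```

Run:
```python
from h import *
st();s=snapshot("side");t=np.load("side0.npz")
def w(s,u,v):
    d=s["depth"][v,u];return s["extrinsics"][:3,:3]@(np.linalg.solve(s["intrinsics"],[u,v,1])*d)+s["extrinsics"][:3,3]
for v in range(209,226,2): print(v,[w(t,u,v).round().astype(int).tolist() for u in(248,251,254)])
print("now")
for v in range(170,226,3): print(v,[w(s,u,v).round().astype(int).tolist() for u in(246,249,252,255)])
cv2.imwrite("pics/h.png",cv2.resize(cv2.convertScaleAbs(s["frame"][140:250,200:320],alpha=1.8),None,fx=5,fy=5))
```

```text
9.1333 [549.5  66.9  97.4] [-0.2  0.2 -0.8] yaw 163.1 rad,tan -24.278183280831566 162.4648860382291
209 [[587, -54, -2], [579, -56, -3], [568, -45, 10]]
211 [[586, -46, -1], [575, -36, 10], [567, -38, 9]]
213 [[565, 61, 102], [558, 61, 102], [566, -29, 10]]
215 [[564, 68, 102], [556, 70, 105], [549, 66, 102]]
217 [[563, 75, 102], [555, 74, 102], [548, 74, 103]]
219 [[562, 79, 99], [555, 79, 100], [548, 73, 94]]
221 [[563, 77, 90], [555, 78, 91], [548, 76, 91]]
223 [[562, 83, 88], [554, 83, 90], [547, 83, 91]]
225 [[562, 84, 83], [554, 85, 84], [546, 85, 85]]
now
170 [[557, 107, 284], [550, 108, 286], [543, 106, 285], [538, 102, 282]]
173 [[557, 105, 274], [550, 108, 277], [544, 106, 276], [538, 103, 274]]
176 [[558, 104, 264], [551, 104, 265], [544, 106, 267], [538, 104, 266]]
179 [[558, 106, 257], [550, 108, 260], [544, 105, 258], [538, 102, 256]]
182 [[558, 105, 247], [551, 105, 248], [547, 90, 235], [540, 89, 235]]
185 [[557, 111, 243], [552, 105, 239], [547, 92, 228], [540, 93, 230]]
188 [[558, 110, 233], [551, 108, 232], [547, 95, 221], [541, 89, 217]]
191 [[558, 109, 223], [552, 103, 219], [547, 93, 209], [540, 93, 211]]
194 [[558, 109, 214], [557, 83, 190], [549, 87, 194], [541, 88, 196]]
197 [[556, 124, 219], [556, 85, 182], [550, 79, 177], [542, 83, 181]]
200 [[556, 124, 209], [552, 112, 198], [547, 96, 183], [543, 81, 170]]
203 [[597, -77, -2], [552, 110, 187], [547, 99, 177], [543, 80, 159]]
206 [[595, -63, 1], [558, 80, 146], [550, 83, 151], [544, 79, 148]]
209 [[593, -50, 1], [559, 79, 136], [551, 83, 140], [544, 76, 134]]
212 [[591, -40, -1], [582, -38, 3], [562, 21, 66], [554, 23, 68]]
215 [[569, 68, 101], [562, 66, 101], [554, 67, 102], [548, 57, 93]]
218 [[568, 75, 98], [559, 80, 104], [553, 76, 101], [547, 65, 91]]
221 [[567, 82, 94], [560, 78, 91], [552, 78, 92], [545, 77, 92]]
224 [[566, 87, 88], [558, 89, 92], [551, 86, 89], [545, 80, 84]]
```

View pics/h.png

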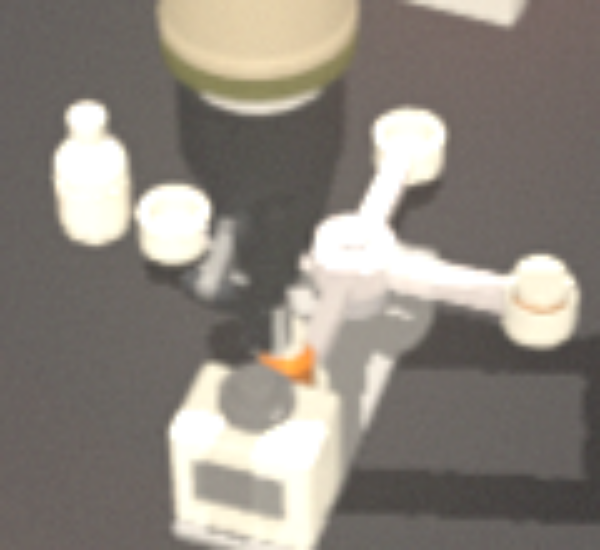

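The button top is at z≈102 and the tip at about 127 (reported z + 30).

apply_moves:
  series: "0 0 0 0 1;0 0 0.03 0 1;0 0 0.03 0 1;0 0 0 0 1;0 0 0 0 1"

```text
time: 9.6
tool_pos: [551.4, 64.9, 79.0]
tcp_rot: [-180.0, -0.1, 162.9]
ft_force: [-0.0, 0.0, 0.2]
finger_gap: 0.0
grip_force: 0.0
```

apply_moves:
  series: "-0.012 0.004 0 0 1;0 0 0.01 0 1;0 0 0.01 0 1;0 0 0.007 0 1;0 0 0 0 1"

```text
time: 10.02
tool_pos: [556.0, 65.7, 71.9]
tcp_rot: [-180.0, -0.0, 163.0]
ft_force: [-0.8, -0.1, 1.6]
finger_gap: 0.2
grip_force: 0.6
```

Contact begins at a reported z of about 72.

apply_moves:
  series: "0 0 0.007 0 1;0 0 0.007 0 1;0 0 0.003 0 1;0 0 0 0 1;0 0 0 0 1"

```text
time: 10.43
tool_pos: [556.2, 65.7, 67.6]
tcp_rot: [180.0, 0.0, 163.0]
ft_force: [-1.1, -0.4, 3.8]
finger_gap: 0.1
grip_force: 1.6
```

apply_moves:
  series: "0 0 0.006 0 1;0 0 0 0 1;0 0 0.005 0 1;0 0 0 0 1;0 0 0 0 1"

```text
time: 10.85
tool_pos: [556.4, 65.7, 66.2]
tcp_rot: [180.0, 0.0, 163.0]
ft_force: [-9.1, 0.3, 19.4]
finger_gap: -0.1
grip_force: 9.6
```

Bottomed out (19 N), so the button is fully pressed. Now lift straight up and retreat.

apply_moves:
  series: "0 0 -0.03 0 1;0 0 -0.08 0 1;0 0 -0.12 0 1;0 0 -0.12 0 1;0 0 -0.12 0 1"

```text
time: 11.27
tool_pos: [555.2, 65.7, 205.7]
tcp_rot: [-180.0, -0.1, 163.0]
ft_force: [1.1, 0.1, -0.3]
finger_gap: 0.0
grip_force: 0.0
```

apply_moves:
  series: "0 0.1 0 0 1;0 0.1 0 0 1;0 0.1 0 0 1;0 0.1 0 0 1;0 0.1 0 0 1"

```text
time: 11.68
tool_pos: [599.9, 210.4, 204.5]
tcp_rot: [-180.0, -0.0, 163.0]
ft_force: [-0.1, 0.2, 0.0]
finger_gap: 0.2
grip_force: 0.0
```

apply_moves:
  series: "0 0 0 0 1;0 0 0 0 1;0 0 0 0 1"

```text
time: 11.93
tool_pos: [599.5, 208.9, 204.3]
tcp_rot: [-179.9, -0.1, 163.0]
ft_force: [0.3, -0.0, 0.8]
finger_gap: -0.0
grip_force: 0.0
```

Run:
```python
from h import *
st();t=snapshot("top");f=t["frame"]
d=cv2.absdiff(f,np.load("top2.npz")["frame"]).max(2)
print("diff vial/reader region",(d[180:215,218:262]>60).sum())
g=cv2.cvtColor(f,cv2.COLOR_BGR2GRAY);m=cv2.morphologyEx(((g>150)*255).astype(np.uint8),cv2.MORPH_OPEN,np.ones((7,7)))
n,l,stt,c=cv2.connectedComponentsWithStats(m)
for i in range(1,n):
    if 215<c[i][0]<325 and 140<c[i][1]<260:
        q=ray(t,c[i],46);print(stt[i],c[i].round(1),q.round(1),np.degrees(np.arctan2(*(q-P)[::-1])))
b=ray(t,(231.7,195.3),102);print("reader",b,np.degrees(np.arctan2(*(b-P)[::-1])))
hs=cv2.cvtColor(f,cv2.COLOR_BGR2HSV);ys,xs=np.where((hs[...,1]>120)&(hs[...,0]<20)&(g<200));k=(abs(xs-249)<12)&(abs(ys-199)<12)
print("amber",xs[k].min(),xs[k].max(),ys[k].min(),ys[k].max())
```

```text
11.9333 [599.5 208.9 204.3] [ 0.3 -0.   0.8] yaw 163.0 rad,tan -18.1007017511948 312.8623620699751
diff vial/reader region 281
[293 150  11  12 122] [297.9 155.6] [ 690.3 -146.7] -17.23389122365212
[283 167  11  12 120] [288.  172.5] [ 634.6 -114.9] -10.038805353313537
[253 192  44  28 949] [275.  205.1] [528.5 -73.8] 82.17122643236696
[221 198   8   9  70] [224.5 202. ] [536.4  88.5] 86.6200774469662
[309 207  12  12 129] [314.8 212.5] [ 506.7 -202. ] -100.03036633595141
[270 234  11  12 121] [275.  239.5] [418.6 -75.2] 169.18578935819656
reader [555.29672159  62.75358025] 79.3434994974248
amber 244 252 196 202
```

The rotor is at 79.8° and the reader at 79.3°, so it is well aligned and the arm is clear.

```bash
python3 -c "
from bench import *
print(hand_in())"
```

```text
the job is handed in; nothing more can be done
None
```

I turned the carousel until the tall vial stood in front of the reader's window (within about 1° by camera), pressed the button to its stop, lifted clear and handed in; `hand_in()` returned no verdict.

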